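Fuse up, cover and switch on a workshop fuse board

TASK

Re-fuse the workshop fuse board: take the blown brown fuse-links out of it into the scrap tray, and seat every new white link lying on the mat fully home in a free way (any link in any way); then press the white cover straight down over them until its clips snap under the rim and it sits flush. Then fit the red and yellow handle fully down on the square spindle, its pointer on the same side as the spindle's red mark, and turn it clockwise to ON, as far as it goes. Leave the other things on the bench where they are.

Things in the scene. Friction and masses are not known exactly. Their poses are not given: they have to be found in the camera images.
- board: Fuse board, fixed: plywood 124 x 244 x 12 mm with a grey open tray on it (102 x 208 mm, walls up to z = 37 mm, outward lip on the long walls). Origin: centre of the plywood's underside; z up, y along its long side, x across. Four ways side by side along y, 38 mm apart; at the -y end a black switch with an upright square steel spindle.
- way1 (a point): Way 1 (board y = -34, z = 20 mm): where a seated link's origin belongs. White seat between two copper jaws: slots open upward, 10 mm wide (flared to about 20 at the top), along the board's x from 29 to 40 mm either side of this point, up to 19 mm above it. Axes as the board's; a seated link has its length along x.
- way2 (a point): Way 2 (board y = 4, z = 20 mm): where a seated link's origin belongs. White seat between two copper jaws: slots open upward, 10 mm wide (flared to about 20 at the top), along the board's x from 29 to 40 mm either side of this point, up to 19 mm above it. Axes as the board's; a seated link has its length along x.
- way3 (a point): Way 3 (board y = 42, z = 20 mm): where a seated link's origin belongs. White seat between two copper jaws: slots open upward, 10 mm wide (flared to about 20 at the top), along the board's x from 29 to 40 mm either side of this point, up to 19 mm above it. Axes as the board's; a seated link has its length along x.
- way4 (a point): Way 4 (board y = 80, z = 20 mm): where a seated link's origin belongs. White seat between two copper jaws: slots open upward, 10 mm wide (flared to about 20 at the top), along the board's x from 29 to 40 mm either side of this point, up to 19 mm above it. Axes as the board's; a seated link has its length along x.
- link1: New fuse-link, 130 g, upright on the mat (or absent): white block 52 (x) x 30 (y) x 46 (z) mm; at each end a copper blade 6 mm thick (y), 6 to 20 mm above the underside, out to x = 37 mm. Origin: underside centre, z up; both ends alike. Drops freely into a way (2 mm side play). Seated links are 8 mm apart: hold it by its ends, fingertips above the jaws.
- link2: New fuse-link, 130 g, upright on the mat (or absent): white block 52 (x) x 30 (y) x 46 (z) mm; at each end a copper blade 6 mm thick (y), 6 to 20 mm above the underside, out to x = 37 mm. Origin: underside centre, z up; both ends alike. Drops freely into a way (2 mm side play). Seated links are 8 mm apart: hold it by its ends, fingertips above the jaws.
- link3: New fuse-link, 130 g, upright on the mat (or absent): white block 52 (x) x 30 (y) x 46 (z) mm; at each end a copper blade 6 mm thick (y), 6 to 20 mm above the underside, out to x = 37 mm. Origin: underside centre, z up; both ends alike. Drops freely into a way (2 mm side play). Seated links are 8 mm apart: hold it by its ends, fingertips above the jaws.
- link4: New fuse-link, 130 g, upright on the mat (or absent): white block 52 (x) x 30 (y) x 46 (z) mm; at each end a copper blade 6 mm thick (y), 6 to 20 mm above the underside, out to x = 37 mm. Origin: underside centre, z up; both ends alike. Drops freely into a way (2 mm side play). Seated links are 8 mm apart: hold it by its ends, fingertips above the jaws.
- blown1: Blown fuse-link (or absent): scorched brown with a red label, otherwise just like a new link (same sizes, mass, origin, axes). At the start it is seated in way 2; it lifts straight out.
- blown2: Blown fuse-link (or absent): scorched brown with a red label, otherwise just like a new link (same sizes, mass, origin, axes). At the start it is seated in way 4; it lifts straight out.
- scrap_tray: Scrap tray, fixed: black open box 110 (x) x 150 (y) mm, 40 mm high, walls and floor 4 mm. Origin: underside centre, z up. Blown links go anywhere on its floor.
- cover: White cover 226 (y) x 96 (x) mm (115 with clips), 160 g, upright on the mat. Origin: centre, level with its lowest edges (end walls, going outside the tray, 5 mm play). Flat top z = 57 mm, on it a grey grip rib 20 (x) x 76 (y) mm, top z = 81. Orange sprung clip arms mid long sides meet the lip with the origin about 10 mm above home, then need about 8 to 15 N straight down mid-cover to snap.
- cover_hole (a point): Middle of the 34 mm square spindle hole in the cover's top (cover y = -76, z = 57 mm). The cover fits one way round only: this hole over the spindle.
- home (a point): On the board (x = 0, y = 0, 15 mm above the mat): where the cover's origin lies when it is snapped home; axes as the board's.
- spindle (a joint): Angle of the switch spindle, rad: 0 = OFF stop, grows clockwise seen from above, 1.571 = ON stop. Starts between 0 and 0.3. Turns stiffly (0.06 N m) and stays where it is left.
- spindle_seat (a point): On the spindle's axis (board y = -76, z = 75 mm), on its round collar (22 mm across): where the handle's origin sits. Above it rises the 12 mm square spindle, 13 mm, then a stepped tip, 5 mm, 7 mm wide at the end. Turns with the spindle; its x points to the red mark's side and is the board's x at angle 0.
- handle: Switch handle, 70 g, bore down on the mat: yellow 34 mm square hub with a 48 mm round rosette, up to z = 21 mm; on it a red bar 62 (x) x 14 (y) mm, z = 21 to 47 mm. Origin: underside centre. Square bore from below: 13.2 mm, 20 mm deep, sides along x and y, 2 mm chamfer; about 0.1 rad of turning play. Pointer: the bar end with the white stripe, +x.
- handle_pointer (a point): Pointer end of the handle's bar (x = 31, z = 34 mm of the handle).
- thread_cone: Bystander: blue cone of thread, 68 mm across, 122 mm tall. Origin: underside centre.
- paint_jar: Bystander: small glass jar with black cap, 56 mm across, 70 mm tall. Origin: underside centre.
- tape_roll: Bystander: roll of paper tape lying flat, 76 mm across, 19 mm tall. Origin: underside centre.
- screwdriver: Bystander: screwdriver lying along its x. Origin at its middle, on the mat.
There are look-alikes about, which are no part of the job. What is shaped like the cover but blue is not meant. What is shaped like the blown1 but purple is not meant.

How it is judged:
By the outcome, as a careful person would: the job done as asked, in the order asked, and still so for the second after the job is handed in, with the robot touching nothing.
Of link1, link2, link3, link4 only 2 to 4 are there at a start; the rules pass over those that are not, and their reading is None.
Of blown1, blown2 only 1 to 2 are there at a start; the rules pass over those that are not, and their reading is None.
At some moment in a run one of link1, link2, link3, link4, cover, handle may be knocked a few centimetres aside while the robot is not near it.
It also fails if it takes over 210 s, if anything falls off the work surface, if the arm or the gripper's body presses on something with over 40 N, if the wrist force passes 120 N, or if a joint passes its speed limit or range.

ROBOT

A 7-joint arm with a two-finger parallel gripper is mounted at the origin on the work surface. World frame = base frame: x ahead of the robot, y to its left, z up, the work surface at z = 0. Lengths are in m, angles in rad, forces in N, time in s.
With the tool pointing down it reaches from about 0.4 to 0.875 m from the base axis. Payload 4.4 kg.
Tool frame: the origin (TCP) lies midway between the tips of the shut fingers; the grasp point (between the pads) lies grip_depth behind it (grip_depth is the distance from the TCP to the grasp point, in m); z points along the fingers, y is the line along which they close (so a half turn about z gives the same grasp; the last joint's range is limited). The gripper opens to 85 mm and grips with 20 to 120 N. Pads are 22 mm wide; open, the fingers measure 114 mm over their backs; the gripper's body (76 mm by 85 mm) begins 54 mm behind the grasp point. The pads swing forward as they close: fully open they stand 13 mm farther back than shut.
Start: joints at [1.28, 0.628, 0.038, 1.517, -0.027, 0.996, -0.02], TCP at [0.145, -0.634, 0.231] pointing down, gripper open.
Joint ranges: [-3.06, 3.06], [-0.37, 2.12], [-1.25, 1.32], [0.18, 2.47], [-1.1, 4.24], [0.23, 1.98], [-2.94, 2.94]. Speed limits (rad/s): [2.57, 2.57, 3.14, 3.14, 3.14, 3.14, 3.14].

INTERFACE

Orientations are given as a rotation vector (axis times angle).
In Python, from cell import * gives the robot as it stands.
- The arm moves only by the shell command python3 -m jog 'ROWS' [FORCE]. ROWS is a JSON object of lists of equal length, an entry for each row: "travel": the shift along the tool's x, y, z in mm, a list of three; "spin": the turn about the tool's z in degrees; "hand": the opening, from -1 (shut) to 1 (fully open). A call has 1 to 12 rows; each row is the pose to reach, as a shift and turn from the pose commanded when the call began, along the tool's axes at that moment; what a row does not reach only later rows make up. A row lasts 1/8 s, in which the tool goes at most 62.5 mm and 10.7 degrees, less where a joint would pass 70% of its speed; a pose out of reach is approached as far as the arm can. A call with a gripper value outside its range is refused whole. The fingers move at their own pace and stop on an object; FORCE is the grip in N (left out, the last holds). Time passes only in rows, so rows that repeat a pose let the fingers close. It gives the time, the measured TCP pose, the force, the opening and the grip force at its end, in the units of the state.
- get_state(): the state, without advancing time (a new reading comes with each control period).
- grab_frame(name): name is "side" or "top"; returns a dict with "color" (480x640x3 uint8, blue, green, red), "mtx" (3x3 intrinsics, pixels), "extrinsics" (4x4, takes a point from camera to world coordinates). Camera axes: x right, y up, looking along -z (the intrinsics and any distortion apply to the point x, -y, -z); pixel columns grow to the right and rows downward; lengths in m; the calibration is good to about 2 mm. A picture is of the moment at which its call begins. There is no depth.
- sign_off(): hands the job in; it is judged then, once.
Trained networks look in the newest picture that a camera, given by its name, has taken for a name from the list of things; names that differ only in an ending like _2 or _b are one class to them, and where a whole thing is asked for, a point or a joint stands for the part that bears it (a point fixed in the world has none). Each returns a list of dicts, best first, with "confidence" (0 to 1); they miss things now and then, are a little off and sometimes report something else, mostly with a low value. They report only what shows in the picture. A call takes as long as a camera call. They do not tell look-alikes from the thing itself.
- search_frame(camera, name): "position" ([column, row] in pixels, amid what is visible of it).
- outline_of(camera, name): "pixels" (480x640 bool, what is visible of it) and "position" ([column, row] in pixels, amid what is visible of it).
The state is a dict: "clock": time; "joint_positions": joint angles; "joint_vel": joint speeds; "tau": joint torques, N m; "tcp_pos": TCP position; "tool_rot": TCP orientation; "ft_force": force on the tool from outside, world axes, zero at the start; "torque": the same for the moment, N m; "opening": opening from 0.0 (shut) to 1.0 (fully open); "finger_force": force on a finger pad.
Only numpy, scipy, OpenCV 4.12 (cv2) and the standard library are available. Lean on these libraries where they do the work, as an engineer would, in place of code of your own. Each camera call takes 0.05 s, during which the arm holds its last target. There are 200 camera calls.

## Working session

There is one attempt and no reset: what is moved stays moved. The work goes in short steps, Python scripts to look and compute and a shell command to move; the robot and the scene stay as the last step left them, time stands still between calls to the robot, and variables do not carry over. Pictures are saved under pics/ and viewed, at most 14 in all, crops included, and the job is handed in when it is done.

```bash
mkdir -p pics; ls; python3 - <<'E'
from cell import *
import cv2
s=get_state();print({k:s[k] for k in('clock','tcp_pos','tool_rot','opening','ft_force')})
try: print('grip_depth',grip_depth)
except Exception as e: print(e)
for c in('top','side'):
    f=grab_frame(c);cv2.imwrite(f'pics/{c}0.png',f['color']);print(c,f['mtx'].tolist() if hasattr(f['mtx'],'tolist') else f['mtx'],f['extrinsics'],[k for k in f])
    for n in('board','link1','blown1','scrap_tray','cover','handle','handle_pointer','spindle','cover_hole','thread_cone','paint_jar','tape_roll','screwdriver'):
        print(n,[([round(float(v)) for v in d['position']],round(float(d['confidence']),2)) for d in search_frame(c,n)])
E
```

```text
pics
{'clock': 0.0, 'tcp_pos': array([ 0.14477373, -0.63302903,  0.23039375]), 'tool_rot': array([-3.11991340e+00, -3.52061391e-01,  3.33924477e-04]), 'opening': 1.0018947064608572, 'ft_force': array([-0.01572255, -0.13618605,  0.37665981])}
grip_depth 0.0187
top [[599.3834772394906, 0.0, 319.35102814523987], [0.0, 599.3834772394906, 232.59627891771075], [0.0, 0.0, 1.0]] [[-0.04839392  0.97666512 -0.20924451  0.24497724]
 [-0.99881423 -0.04843266  0.00494179 -0.10982794]
 [-0.00530779  0.20923555  0.97785086  1.72322728]
 [ 0.          0.          0.          1.        ]] ['color', 'mtx', 'extrinsics']
board [([290, 239], 0.67)]
link1 [([203, 246], 0.76), ([172, 208], 0.43)]
blown1 [([285, 237], 0.8), ([320, 298], 0.63), ([268, 183], 0.62), ([293, 240], 0.38)]
scrap_tray [([321, 297], 0.9), ([159, 255], 0.5)]
cover [([499, 296], 0.83), ([380, 251], 0.67), ([295, 239], 0.3)]
handle [([162, 255], 0.7)]
handle_pointer [([161, 255], 0.84), ([206, 247], 0.15)]
spindle [([312, 231], 0.44)]
cover_hole [([383, 253], 0.66), ([500, 302], 0.6)]
thread_cone [([324, 168], 0.64)]
paint_jar [([222,
[... 362 characters left out ...]
.54428551  0.75656475]
 [ 0.          0.          0.          1.        ]] ['color', 'mtx', 'extrinsics']
board [([299, 294], 0.91)]
link1 [([308, 408], 0.72), ([265, 350], 0.6)]
blown1 [([297, 275], 0.72), ([225, 287], 0.67), ([296, 296], 0.58), ([266, 349], 0.27)]
scrap_tray [([371, 283], 0.83), ([297, 295], 0.29)]
cover [([344, 235], 0.94), ([415, 194], 0.89)]
handle [([241, 396], 0.93), ([305, 252], 0.21)]
handle_pointer [([244, 394], 0.69)]
spindle []
cover_hole [([412, 198], 0.83), ([344, 235], 0.79)]
thread_cone [([239, 240], 0.96)]
paint_jar [([193, 310], 0.84), ([307, 407], 0.28)]
tape_roll [([188, 375], 0.59), ([240, 238], 0.18), ([350, 207], 0.16)]
screwdriver [([348, 207], 0.57)]
```

```bash
python3 - <<'E'
import cv2
t=cv2.imread('pics/top0.png')[140:340,130:550];cv2.imwrite('pics/top0c.png',cv2.resize(t,None,fx=1.9,fy=1.9,interpolation=cv2.INTER_CUBIC))
s=cv2.imread('pics/side0.png')[150:450,150:470];cv2.imwrite('pics/side0c.png',cv2.resize(s,None,fx=2,fy=2,interpolation=cv2.INTER_CUBIC))
E
```

```text
(no output)
```

View pics/top0c.png

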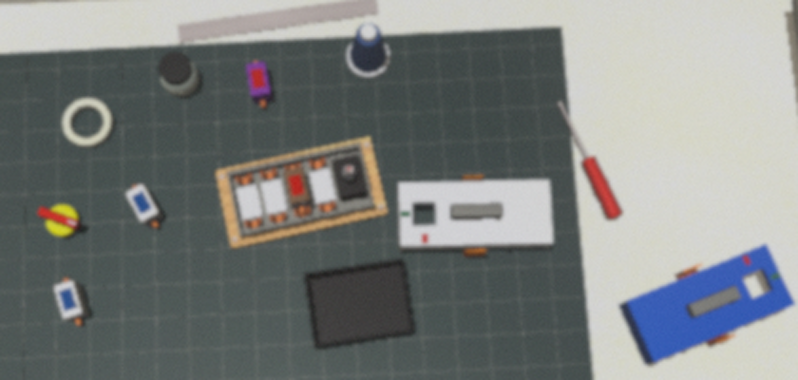

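View pics/side0c.png

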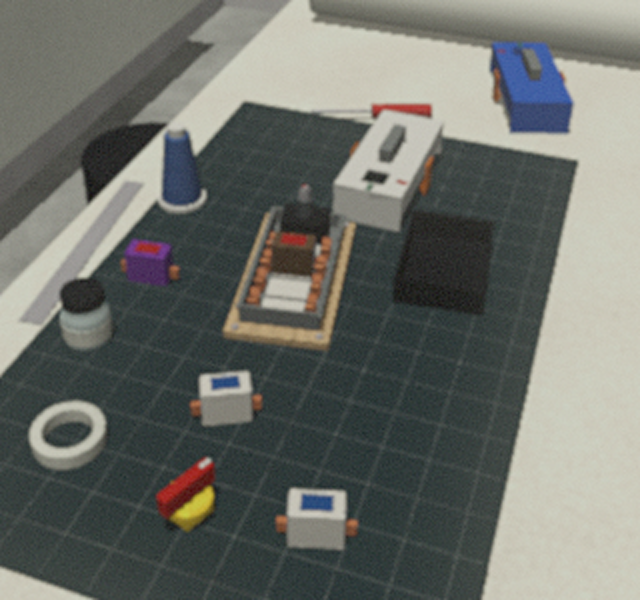

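```bash
cat > h.py <<'E'
import numpy as np, cv2
from cell import *
from scipy.optimize import minimize
from scipy.spatial.transform import Rotation as R
def box(x,y,z0,z1,cx=0,cy=0):
    return np.array([[cx+sx*x/2,cy+sy*y/2,z] for sx in(-1,1) for sy in(-1,1) for z in(z0,z1)])/1e3
def cyl(d,z0,z1,d2=None,cx=0,cy=0):
    a=np.linspace(0,2*np.pi,24,endpoint=False)
    return np.vstack([np.c_[cx+q/2*np.cos(a),cy+q/2*np.sin(a),0*a+z] for q,z in((d,z0),(d2 or d,z1))])/1e3
M=dict(link=[box(52,30,0,46),box(74,6,6,20)],
 cover=[box(96,226,0,57),box(20,76,57,81)],
 handle=[box(34,34,0,14),cyl(48,14,21),box(62,14,21,47)],
 scrap_tray=[box(110,150,0,40)],
 board=[box(124,244,0,12),box(102,208,12,37),cyl(22,40,75,cy=-76),cyl(9,75,93,cy=-76)])
def proj(P,f):
    E=np.asarray(f['extrinsics']);c=(P-E[:3,3])@E[:3,:3]*[1,-1,-1]
    p=c@np.asarray(f['mtx']).T; return p[:,:2]/p[:,2:]
def ray(f,px,z):
    E=np.asarray(f['extrinsics']);d=E[:3,:3]@(np.linalg.solve(np.asarray(f['mtx']),[px[0],px[1],1])*[1,-1,-1])
    return E[:3,3]+d*(z-E[2,3])/d[2]
def pts(P,x,y,a,z=0):
    c,s=np.cos(a),np.sin(a);return P@np.array([[c,s,0],[-s,c,0],[0,0,1]])+[x,y,z]
S=6
def render(m,q,f,o,w,z=0):
    im=np.zeros((w*S,w*S),np.uint8)
    for P in M[m]:
        p=(proj(pts(P,*q,z),f)-o+.5)*S-.5
        cv2.fillConvexPoly(im,cv2.convexHull(np.round(p*16).astype(np.int32)),255,shift=4)
    return cv2.resize(im,(w,w),interpolation=cv2.INTER_AREA)/255.
def fit(m,name,guess,yaw,cams=('top','side'),z=0,F=None):
    """guess xy; yaw rad; returns x,y,yaw(deg),IoU per cam"""
    D=[]
    for c in cams:
        f=(F or {}).get(c) or grab_frame(c)
        g=proj(np.array([[*guess,z+.02]]),f)[0]
        L=[d for d in outline_of(c,name) if np.linalg.norm(np.array(d['position'])-g)<25]
        if not L: print('no',name,c); continue
        mk=min(L,key=lambda d:np.linalg.norm(np.array(d['position'])-g))['pixels']
        w=160;o=np.clip(np.round(g-w/2),0,[640-w,480-w]);ox,oy=o.astype(int)
        D.append((f,o,w,mk[oy:oy+w,ox:ox+w].astype(float)))
    iou=lambda q:[(np.minimum(r,k).sum()/np.maximum(r,k).sum()) for f,o,w,k in D for r in[render(m,q,f,o,w,z)]]
    best=None
    for a in yaw:
        q0=np.array([*guess,a]);sx=np.array([[0,0,0],[.015,0,0],[0,.015,0],[0,0,.25]])+q0
        r=minimize(lambda q:-sum(iou(q)),q0,method='Nelder-Mead',options=dict(initial_simplex=sx,xatol=1e-4,fatol=1e-4,maxiter=150))
        if best is None or r.fun<best.fun: best=r
    q=best.x;print(name,np.round(q[:2],4),round(np.degrees(q[2]),1),np.round(iou(q),3));return q
def plan(x,y,z,yawy):
    """to TCP x,y,z with tool y at yaw (deg, mod 180 as chosen): travel mm, spin deg"""
    s=get_state();Rt=R.from_rotvec(s['tool_rot']).as_matrix();yn=np.degrees(np.arctan2(Rt[1,1],Rt[0,1]))
    t=Rt.T@(np.array([x,y,z])-s['tcp_pos'])*1e3
    sp=(yn-yawy+180)%360-180
    print('travel',np.round(t,1),'spin',round(sp,1),'or',round(sp-180*np.sign(sp),1),'| yawy',round(yn,1),'tilt',np.round(Rt[:2,2],3),'j7',round(s['joint_positions'][6],2),'t',round(s['clock'],1))
E
python3 - <<'E'
from h import *
F={c:grab_frame(c) for c in('top','side')};r=np.radians
b=fit('board','board',ray(F['top'],(290,239),.02)[:2],[r(12)],F=F)
fit('link','link1',ray(F['top'],(203,246),.03)[:2],r([-60,-30,0,30,60]),F=F)
fit('link','link1',ray(F['top'],(166,298),.03)[:2],r([-60,-30,0,30,60]),F=F)
fit('cover','cover',ray(F['top'],(380,251),.03)[:2],r([170,180]),F=F)
fit('handle','handle',ray(F['top'],(162,255),.02)[:2],r([-111,-90]),F=F)
fit('scrap_tray','scrap_tray',ray(F['top'],(321,298),.02)[:2],r([0,12]),F=F)
for px,z,n in(((285,237),.066,'blown1'),((312,231),.09,'spindle')): print(n,ray(F['top'],px,z))
P=pts(np.array([[0,4,66],[0,-76,93]])/1e3,*b);print(P,proj(P,F['top']),proj(P,F['side']))
E
```

```text
board [ 0.5925 -0.0268] 9.9 [0.907 0.818]
link1 [0.5803 0.2112] 25.0 [0.904 0.889]
link1 [0.441  0.3217] 16.4 [0.923 0.909]
cover [ 0.5399 -0.2861] 178.6 [0.9   0.889]
handle [0.5646 0.3382] -111.4 [0.883 0.925]
scrap_tray [ 0.4164 -0.1072] 6.0 [0.974 0.936]
blown1 [ 0.59169964 -0.02069963  0.066     ]
spindle [ 0.60002347 -0.0978298   0.09      ]
[[ 0.59182005 -0.0228543   0.066     ]
 [ 0.60559034 -0.10166026  0.093     ]] [[285.76074327 236.92131004]
 [313.26341178 228.75443037]] [[296.02499328 269.43002611]
 [301.65861874 242.8104102 ]]
```

```bash
python3 - <<'E'
from h import *
import h
F={c:grab_frame(c) for c in('top','side')}
M['board']+=[box(52,30,20,66,cy=4),box(60,46,12,60,cy=-76)]
b=fit('board','board',(.5925,-.027),[.17],F=F)
M['board'][:]=M['board'][:4]
bt=fit('board','board',(.5925,-.027),[.17],F=F,cams=('top',))
out=[]
for c,(x0,y0,w,hh) in dict(top=(235,195,105,80),side=(245,225,105,110)).items():
    im=F[c]['color'];k=7 if c=='top' else 5
    cr=cv2.resize(im[y0:y0+hh,x0:x0+w],None,fx=k,fy=k,interpolation=cv2.INTER_CUBIC)
    for P,col in((box(124,244,12,12),(255,0,255)),(box(102,208,37,37),(255,255,0)),(box(52,30,66,66,cy=4),(0,255,0)),(box(12,12,88,88,cy=-76),(0,255,0))):
        p=(proj(pts(P[[0,2,6,4]],*b),F[c])-[x0,y0]+.5)*k;cv2.polylines(cr,[np.int32(p)],True,col,1)
    out.append(cv2.resize(cr,None,fx=1,fy=1)); 
H=max(o.shape[0] for o in out);out=[cv2.copyMakeBorder(o,0,H-o.shape[0],0,0,0) for o in out]
I=np.hstack(out);I=cv2.resize(I,None,fx=min(1,800/I.shape[1]),fy=min(1,800/I.shape[1]),interpolation=cv2.INTER_AREA);cv2.imwrite('pics/b1.png',I)
s=get_state()
q=pts(np.array([[0,4,20]])/1e3,*b)[0];print(q)
plan(q[0],q[1],.13,np.degrees(b[2]))
E
```

```text
board [ 0.5923 -0.0268] 9.9 [0.895 0.804]
board [ 0.5925 -0.0273] 9.9 [0.896]
[ 0.59162672 -0.02282953  0.02      ]
travel [ 571.6 -495.9  101.3] spin -87.1 or 92.9 | yawy -77.1 tilt [0. 0.] j7 -0.02 t 2.4
```

View pics/b1.png

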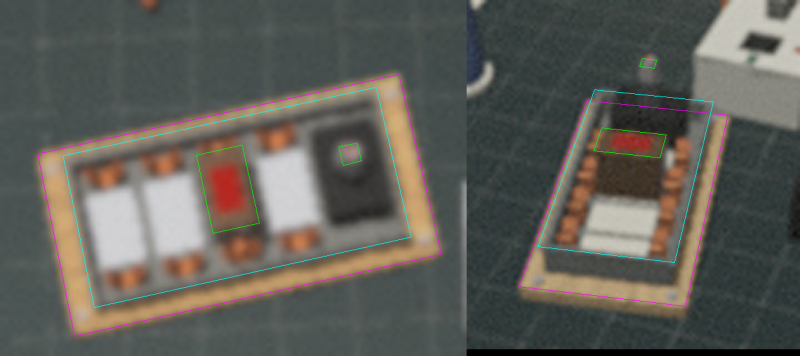

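```bash
python3 -m jog '{"travel":[[572,-496,0],[572,-496,0],[572,-496,0],[572,-496,0],[572,-496,0],[572,-496,0],[572,-496,30],[572,-496,60],[572,-496,80],[572,-496,80],[572,-496,80],[572,-496,80]],"spin":[-87,-87,-87,-87,-87,-87,-87,-87,-87,-87,-87,-87],"hand":[1,1,1,1,1,1,1,1,1,1,1,1]}' 40; python3 -c "
from h import *
plan(.5916,-.0228,.13,9.9)"
```

```text
clock: 3.85
tcp_pos: [0.584, -0.0339, 0.1548]
tool_rot: [2.022, 2.403, -0.0]
ft_force: [1.1, -1.4, 0.8]
opening: 0.996
finger_force: 0.0
travel [ 9.7  9.4 24.8] spin -0.0 or 180.0 | yawy 9.9 tilt [ 0.001 -0.001] j7 -0.1 t 3.9
```

```bash
python3 -m jog '{"travel":[[0,0,20],[0,0,20],[0,0,20],[0,0,20]],"spin":[0,0,0,0],"hand":[1,1,1,1]}'; python3 -c "
from h import *
plan(.5916,-.0228,.044,9.9)"
```

```text
clock: 4.35
tcp_pos: [0.5831, -0.0365, 0.1363]
tool_rot: [2.023, 2.401, 0.001]
ft_force: [0.6, 0.3, -0.2]
opening: 0.996
finger_force: 0.0
travel [12.1 10.6 92.3] spin -0.1 or 179.9 | yawy 9.8 tilt [ 0.002 -0.001] j7 -0.11 t 4.3
```

```bash
python3 -m jog '{"travel":[[12,10.6,0],[12,10.6,30],[12,10.6,60],[12,10.6,85],[12,10.6,98],[12,10.6,98],[12,10.6,98],[12,10.6,98],[12,10.6,98],[12,10.6,98],[12,10.6,98],[12,10.6,98]],"spin":[0,0,0,0,0,0,0,0,0,0,0,0],"hand":[1,1,1,1,1,1,1,-1,-1,-1,-1,-1]}' 40; python3 -c "
from h import *
plan(.5916,-.0228,.038,9.9)"
```

```text
clock: 5.85
tcp_pos: [0.5916, -0.0217, 0.0381]
tool_rot: [2.021, 2.404, 0.001]
ft_force: [-1.0, 0.6, 4.5]
opening: 0.603
finger_force: 43.1
travel [-1.  -0.1  0.1] spin -0.0 or 180.0 | yawy 9.9 tilt [ 0.001 -0.   ] j7 -0.19 t 5.8
```

```bash
python3 -m jog '{"travel":[[0,0,-15],[0,0,-40],[0,0,-70],[0,0,-85],[-15,-50,-85],[-30,-100,-85],[-45,-150,-85],[-54,-187,-85],[-54,-187,-85],[-54,-187,-85],[-54,-187,-85],[-54,-187,-85]],"spin":[0,0,0,0,10,20,30,40,50,60,70,80],"hand":[-1,-1,-1,-1,-1,-1,-1,-1,-1,-1,-1,-1]}'; python3 -c "
from h import *
plan(.4164,-.1072,.030,-84)"
```

```text
clock: 7.35
tcp_pos: [0.4161, -0.1068, 0.1223]
tool_rot: [-3.096, -0.534, -0.0]
ft_force: [0.0, -0.3, -0.4]
opening: 0.6
finger_force: 42.5
travel [ 0.1  0.5 92.3] spin 13.6 or -166.4 | yawy -70.4 tilt [0. 0.] j7 -0.98 t 7.3
```

```bash
python3 -m jog '{"travel":[[0,0,30],[0,0,60],[0,0,85],[0,0,97],[0,0,97],[0,0,97],[0,0,97],[0,0,97],[0,0,97],[0,0,60],[0,0,0],[0,0,-20]],"spin":[10,13.6,13.6,13.6,13.6,13.6,13.6,13.6,13.6,13.6,13.6,13.6],"hand":[-1,-1,-1,-1,-1,-1,1,1,1,1,1,1]}'; python3 - <<'E'
from h import *
s=get_state();print(np.round(s['joint_positions'],2))
F={c:grab_frame(c) for c in('top','side')};r=np.radians
fit('link','link1',(.5803,.2112),r([25]),F=F)
fit('link','link1',(.441,.3217),r([16]),F=F)
print([(c,[(np.round(d['position']),round(d['confidence'],2)) for d in search_frame(c,'blown1')]) for c in F])
plan(.5803,.2112,.1,25)
E
```

```text
clock: 8.85
tcp_pos: [0.4171, -0.1076, 0.1449]
tool_rot: [3.136, 0.171, 0.006]
ft_force: [0.7, -0.5, -0.6]
opening: 1.004
finger_force: 0.0
[-0.29  0.57  0.69  2.21 -0.67  0.58 -0.55]
link1 [0.5814 0.2118] 28.8 [0.924 0.919]
link1 [0.4415 0.3219] 14.5 [0.706 0.917]
[('top', [(array([267., 183.]), 0.73)]), ('side', [(array([224., 285.]), 0.93), (array([373., 274.]), 0.72)])]
travel [ 198.6 -298.2   41.2] spin -108.7 or 71.3 | yawy -83.7 tilt [-0.002  0.   ] j7 -0.55 t 9.2
```

```bash
python3 -m jog '{"travel":[[40,-60,0],[80,-120,0],[120,-180,0],[160,-240,0],[199,-298,0],[199,-298,0],[199,-298,0],[199,-298,0],[199,-298,20],[199,-298,30],[199,-298,41],[199,-298,41]],"spin":[-10,-20,-30,-40,-50,-60,-70,-80,-90,-100,-110,-110],"hand":[1,1,1,1,1,1,1,1,1,1,1,1]}'; python3 - <<'E'
from h import *
s=get_state();print(np.round(s['joint_positions'],2))
q=fit('link','link1',(.581,.2115),[.45],cams=('side',))
plan(.581,.2115,.018,27)
E
```

```text
clock: 10.75
tcp_pos: [0.5803, 0.2102, 0.0995]
tool_rot: [-1.66, -2.664, 0.004]
ft_force: [-0.1, -0.3, -0.1]
opening: 0.999
finger_force: 0.0
[-0.51  0.75  0.2   1.73 -0.22  0.69  0.26]
link1 [0.5813 0.2128] 27.3 [0.925]
travel [ 0.9  0.2 82.8] spin -0.9 or 179.1 | yawy 26.1 tilt [-0.001 -0.   ] j7 0.26 t 10.8
```

```bash
python3 -m jog '{"travel":[[1,0.2,40],[1,0.2,70],[1,0.2,82],[1,0.2,82],[1,0.2,82],[1,0.2,82],[1,0.2,82],[1,0.2,82],[1,0.2,82],[1,0.2,60],[1,0.2,0],[1,0.2,-20]],"spin":[-1,-1,-1,-1,-1,-1,-1,-1,-1,-1,-1,-1],"hand":[1,1,1,1,-1,-1,-1,-1,-1,-1,-1,-1]}' 40; python3 - <<'E'
from h import *
plan(.57855,.0520,.110,9.9)
E
```

```text
clock: 12.35
tcp_pos: [0.5832, 0.2126, 0.1249]
tool_rot: [1.633, 2.679, 0.007]
ft_force: [1.7, 0.1, -2.3]
opening: 0.601
finger_force: 42.7
travel [-140.6  -77.8   14.6] spin 17.4 or -162.6 | yawy 27.3 tilt [0.006 0.002] j7 0.26 t 12.3
```

```bash
python3 -m jog '{"travel":[[-40,-22,0],[-80,-44,0],[-115,-64,0],[-140.5,-78,0],[-140.5,-78,0],[-140.5,-78,0],[-140.5,-78,0]],"spin":[8,17,17,17,17,17,17],"hand":[-1,-1,-1,-1,-1,-1,-1]}'; python3 - <<'E'
from h import *
s=get_state();tz=s['tcp_pos'][2]
b=(.5923,-.0268,.1728)
plan(.57855,.0520,.040,9.9)
im=[]
F=grab_frame('side');Ft=grab_frame('top')
for f,(x0,y0) in((F,(240,215)),(Ft,(225,190))):
    cr=cv2.resize(f['color'][y0:y0+100,x0:x0+100],None,fx=4,fy=4,interpolation=cv2.INTER_CUBIC)
    for P,col in((box(52,30,46,46),(0,255,0)),):
        p=(proj(pts(P[[0,2,6,4]],s['tcp_pos'][0],s['tcp_pos'][1],.1728,tz-.018),f)-[x0,y0]+.5)*4;cv2.polylines(cr,[np.int32(p)],True,col,1)
    im.append(cr)
cv2.imwrite('pics/p2.png',np.hstack(im))
E
```

```text
clock: 13.22
tcp_pos: [0.5762, 0.0532, 0.1212]
tool_rot: [-2.01, -2.413, -0.001]
ft_force: [0.2, 1.0, -1.3]
opening: 0.6
finger_force: 42.6
travel [-1.7  2.1 81.2] spin 0.5 or -179.5 | yawy 10.4 tilt [0.    0.001] j7 0.29 t 13.2
```

View pics/p2.png

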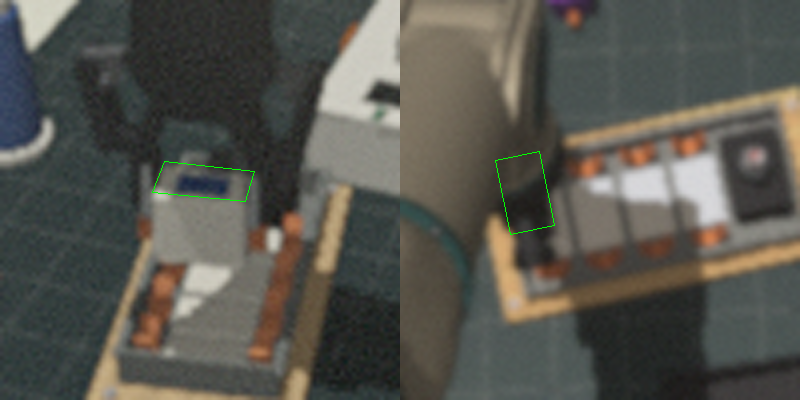

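```bash
python3 -m jog '{"travel":[[-1.7,2,0],[-1.7,2,20],[-1.7,2,35],[-1.7,2,45],[-1.7,2,52],[-1.7,2,59],[-1.7,2,66],[-1.7,2,72],[-1.7,2,78],[-1.7,2,83],[-1.7,2,83],[-1.7,2,83]],"spin":[0.5,0.5,0.5,0.5,0.5,0.5,0.5,0.5,0.5,0.5,0.5,0.5],"hand":[-1,-1,-1,-1,-1,-1,-1,-1,-1,-1,-1,-1]}'; python3 - <<'E'
from h import *
plan(.57855,.0520,.038,9.9)
E
```

```text
clock: 14.82
tcp_pos: [0.5784, 0.0501, 0.0406]
tool_rot: [-2.024, -2.402, -0.002]
ft_force: [-6.3, 0.9, 20.8]
opening: 0.598
finger_force: 45.0
travel [1.8 0.4 2.6] spin -0.1 or 179.9 | yawy 9.8 tilt [0.001 0.001] j7 0.32 t 14.8
```

```bash
python3 -m jog '{"travel":[[0,0,-1],[0,0,-1],[0,0,-1],[0,0,-1],[0,0,-20],[0,0,-70],[0,-60,-100],[0,-120,-100],[0,-180,-100],[0,-200,-100],[0,-200,-100]],"spin":[0,0,0,0,0,0,0,0,0,0,0],"hand":[-1,1,1,1,1,1,1,1,1,1,1]}'; python3 - <<'E'
from h import *
F={c:grab_frame(c) for c in('top','side')}
q=pts(np.array([[0,80,0]])/1e3,.5923,-.0268,.1728)[0]
for z in(.02,.023,.026): fit('link','link1',q[:2],[.1728],z=z,F=F)
im=[]
for f,(x0,y0) in((F['side'],(240,215)),(F['top'],(225,190))):
    cr=cv2.resize(f['color'][y0:y0+100,x0:x0+100],None,fx=4,fy=4,interpolation=cv2.INTER_CUBIC)
    p=(proj(pts(box(52,30,66,66)[[0,2,6,4]],q[0],q[1],.1728),f)-[x0,y0]+.5)*4;cv2.polylines(cr,[np.int32(p)],True,(0,255,0),1)
    im.append(cr)
cv2.imwrite('pics/p3.png',np.hstack(im))
fit('link','link1',(.4415,.3219),[.27],F=F)
plan(.4415,.3219,.018,15)
E
```

```text
clock: 16.2
tcp_pos: [0.3806, 0.016, 0.1393]
tool_rot: [2.025, 2.402, 0.002]
ft_force: [0.5, -0.6, -0.2]
opening: 1.001
finger_force: 0.0
link1 [0.5806 0.0501] 10.5 [0.893 0.798]
link1 [0.5805 0.0503] 10.7 [0.892 0.792]
link1 [0.5801 0.0501] 10.7 [0.89  0.772]
link1 [0.4402 0.323 ] 17.1 [0.79  0.922]
travel [291.1 111.  120. ] spin -5.2 or 174.8 | yawy 9.8 tilt [-0. -0.] j7 0.36 t 16.7
```

View pics/p3.png

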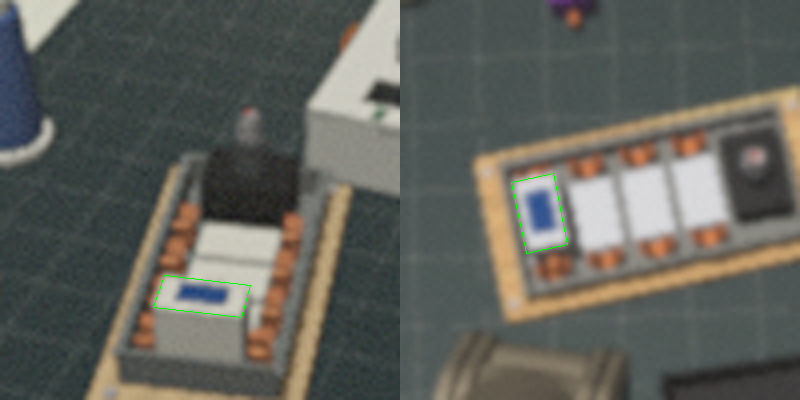

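```bash
python3 -m jog '{"travel":[[60,23,0],[120,46,0],[180,69,0],[240,92,0],[290,111,0],[290,111,0],[290,111,20],[290,111,40],[290,111,40],[290,111,40]],"spin":[-6,-6,-6,-6,-6,-6,-6,-6,-6,-6],"hand":[1,1,1,1,1,1,1,1,1,1]}'; python3 - <<'E'
from h import *
q=fit('link','link1',(.441,.322),[.27])
plan(.441,.3225,.018,16)
E
```

```text
clock: 17.95
tcp_pos: [0.4419, 0.3202, 0.0987]
tool_rot: [1.896, 2.504, 0.0]
ft_force: [0.5, 0.7, 0.5]
opening: 1.003
finger_force: 0.0
link1 [0.4404 0.3222] 15.5 [0.754 0.91 ]
travel [ 1.8 -0.5 81. ] spin -0.2 or 179.8 | yawy 15.8 tilt [0.001 0.001] j7 -0.09 t 18.1
```

```bash
python3 -m jog '{"travel":[[1.8,-0.5,40],[1.8,-0.5,70],[1.8,-0.5,81],[1.8,-0.5,81],[1.8,-0.5,81],[1.8,-0.5,81],[1.8,-0.5,81],[1.8,-0.5,81],[1.8,-0.5,81],[1.8,-0.5,60],[1.8,-0.5,0],[1.8,-0.5,-30]],"spin":[0,0,0,0,0,0,0,0,0,0,0,0],"hand":[1,1,1,1,-1,-1,-1,-1,-1,-1,-1,-1]}' 40; python3 - <<'E'
from h import *
plan(.5922,-.0249,.130,9.9)
E
```

```text
clock: 19.65
tcp_pos: [0.4416, 0.3229, 0.1311]
tool_rot: [1.895, 2.504, 0.005]
ft_force: [0.6, 0.1, -0.6]
opening: 0.598
finger_force: 42.7
travel [-375.7   50.4    0.8] spin 5.9 or -174.1 | yawy 15.8 tilt [0.003 0.002] j7 -0.11 t 19.6
```

```bash
python3 -m jog '{"travel":[[-60,8,0],[-120,16,0],[-180,24,0],[-240,32,0],[-300,40,0],[-350,47,0],[-376,50,0],[-376,50,0],[-376,50,0],[-376,50,0]],"spin":[6,6,6,6,6,6,6,6,6,6],"hand":[-1,-1,-1,-1,-1,-1,-1,-1,-1,-1]}'; python3 - <<'E'
from h import *
plan(.5922,-.0249,.038,9.9)
E
```

```text
clock: 20.9
tcp_pos: [0.5904, -0.0238, 0.1282]
tool_rot: [-2.02, -2.404, -0.001]
ft_force: [-0.0, -0.6, -1.6]
opening: 0.598
finger_force: 42.6
travel [-1.5  1.7 90.2] spin 0.0 or -180.0 | yawy 9.9 tilt [-0.001  0.001] j7 0.41 t 20.9
```

```bash
python3 -m jog '{"travel":[[-1.5,1.7,10],[-1.5,1.7,30],[-1.5,1.7,45],[-1.5,1.7,53],[-1.5,1.7,60],[-1.5,1.7,67],[-1.5,1.7,73],[-1.5,1.7,79],[-1.5,1.7,84],[-1.5,1.7,88],[-1.5,1.7,89],[-1.5,1.7,89]],"spin":[0,0,0,0,0,0,0,0,0,0,0,0],"hand":[-1,-1,-1,-1,-1,-1,-1,-1,-1,-1,-1,-1]}'; python3 - <<'E'
from h import *
plan(.5922,-.0249,.038,9.9)
E
```

```text
clock: 22.4
tcp_pos: [0.5931, -0.0237, 0.0393]
tool_rot: [-2.02, -2.403, -0.005]
ft_force: [-0.1, 5.4, 1.3]
opening: 0.599
finger_force: 43.4
travel [-1.  -1.   1.3] spin 0.0 or -180.0 | yawy 9.9 tilt [0.    0.004] j7 0.45 t 22.4
```

```bash
python3 -m jog '{"travel":[[0,0,1],[0,0,1],[0,0,0],[0,0,0],[0,0,-20],[0,0,-70],[-60,-30,-110],[-120,-60,-110],[-180,-90,-110],[-220,-110,-110],[-220,-110,-110]],"spin":[0,0,0,0,0,0,0,0,0,0,0],"hand":[1,1,1,1,1,1,1,1,1,1,1]}'; python3 - <<'E'
from h import *
F={c:grab_frame(c) for c in('top','side')}
B=(.5923,-.0268,.1728)
for y in(80,4):
    q=pts(np.array([[0,y,0]])/1e3,*B)[0];print(q); fit('link','link1',q[:2],[.1728],z=.02,F=F)
c=fit('cover','cover',(.54,-.286),[3.12],F=F,cams=('side',))
c=fit('cover','cover',(.54,-.286),[3.12],F=F)
fit('handle','handle',(.5646,.3382),[-1.94],F=F)
plan(.54,-.286,.06,-1.4)
I=cv2.resize(F['side']['color'][210:320,230:400],None,fx=3,fy=3,interpolation=cv2.INTER_CUBIC)
J=cv2.resize(F['top']['color'][190:300,230:320],None,fx=3,fy=3,interpolation=cv2.INTER_CUBIC)
cv2.imwrite('pics/p4.png',np.hstack([I,J]))
E
```

```text
clock: 23.78
tcp_pos: [0.5187, -0.2698, 0.1498]
tool_rot: [2.035, 2.39, -0.006]
ft_force: [0.6, 1.3, 0.7]
opening: 1.001
finger_force: 0.0
[0.57854469 0.05200858 0.        ]
link1 [0.5805 0.0517] 10.7 [0.877 0.824]
[ 0.59161223 -0.02285957  0.        ]
link1 [ 0.5945 -0.0251] 9.2 [0.821 0.889]
cover [ 0.5399 -0.2861] 178.6 [0.919]
no cover top
cover [ 0.5399 -0.2861] 178.6 [0.919]
handle [0.5647 0.3385] -109.6 [0.898 0.918]
travel [-27.   13.4  89.2] spin 11.3 or -168.7 | yawy 9.9 tilt [0. 0.] j7 0.8 t 24.3
```

View pics/p4.png

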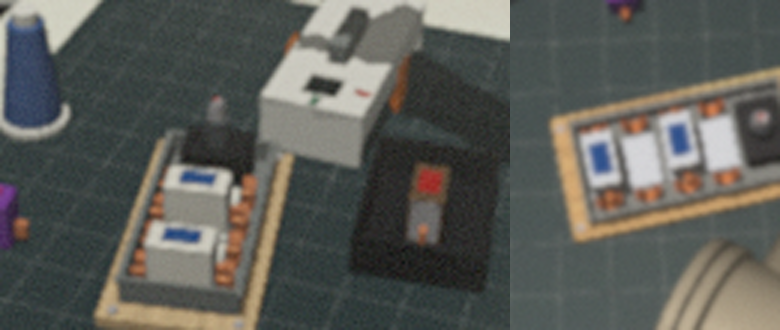

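```bash
python3 -m jog '{"travel":[[-27,13.4,0],[-27,13.4,30],[-27,13.4,60],[-27,13.4,80],[-27,13.4,88],[-27,13.4,88],[-27,13.4,88],[-27,13.4,88],[-27,13.4,88],[-27,13.4,88],[-27,13.4,88],[-27,13.4,88]],"spin":[10,11,11,11,11,11,11,11,11,11,11,11],"hand":[1,1,1,1,1,1,-1,-1,-1,-1,-1,-1]}' 90; python3 - <<'E'
from h import *
plan(.54,-.286,.061,-1.4)
E
```

```text
clock: 25.82
tcp_pos: [0.5393, -0.2869, 0.0617]
tool_rot: [-2.245, -2.197, -0.0]
ft_force: [-2.0, 1.1, 6.0]
opening: 0.212
finger_force: 88.2
travel [0.9 0.6 0.7] spin 0.2 or -179.8 | yawy -1.2 tilt [-0.  0.] j7 0.71 t 25.8
```

```bash
python3 -m jog '{"travel":[[0,0,-20],[0,0,-50],[0,0,-90],[0,0,-130],[0,0,-140],[0,0,-140],[0,0,-140],[0,0,-140],[0,0,-140],[0,0,-140],[0,0,-140],[0,0,-140]],"spin":[0,0,0,0,9,18,27,36,45,54,63,72],"hand":[-1,-1,-1,-1,-1,-1,-1,-1,-1,-1,-1,-1]}'; python3 - <<'E'
from h import *
print(np.round(get_state()['joint_positions'],2))
plan(.5935,-.0275,.2,-170.1)
E
```

```text
clock: 27.32
tcp_pos: [0.5395, -0.2864, 0.2005]
tool_rot: [-3.109, -0.451, 0.001]
ft_force: [-0.2, 0.9, -3.0]
opening: 0.212
finger_force: 88.5
[ 0.04  0.7   0.69  1.68 -0.52  0.96 -0.36]
travel [ 125.4 -232.9    0.6] spin 96.6 or -83.4 | yawy -73.5 tilt [-0.001  0.   ] j7 -0.36 t 27.3
```

```bash
python3 -m jog '{"travel":[[0,0,0],[15,-28,0],[30,-56,0],[45,-84,0],[60,-112,0],[75,-140,0],[90,-168,0],[105,-196,0],[120,-224,0],[125.4,-233,0],[125.4,-233,0],[125.4,-233,0]],"spin":[9,18,27,36,45,54,63,72,81,90,96.6,96.6],"hand":[-1,-1,-1,-1,-1,-1,-1,-1,-1,-1,-1,-1]}'; python3 - <<'E'
from h import *
print(np.round(get_state()['joint_positions'],2))
plan(.5935,-.0275,.2,-170.1)
E
```

```text
clock: 28.82
tcp_pos: [0.5921, -0.0271, 0.2003]
tool_rot: [2.411, -2.012, -0.001]
ft_force: [-0.1, -0.1, -2.3]
opening: 0.209
finger_force: 88.6
[-0.62  0.88  1.18  1.73 -0.89  1.16 -2.14]
travel [ 0.6 -1.3  0.3] spin 0.4 or -179.6 | yawy -169.7 tilt [-0.001 -0.001] j7 -2.14 t 28.8
```

```bash
python3 -m jog '{"travel":[[0.6,-1.3,15],[0.6,-1.3,30],[0.6,-1.3,45],[0.6,-1.3,50],[0.6,-1.3,50],[0.6,-1.3,50]],"spin":[0.4,0.4,0.4,0.4,0.4,0.4],"hand":[-1,-1,-1,-1,-1,-1]}'; python3 - <<'E'
from h import *
s=get_state();z=s['tcp_pos'][2]-.0617
plan(.5935,-.0275,.15,-170.1)
F={'side':grab_frame('side'),'top':grab_frame('top')}
fit('cover','cover',(.5935,-.0275),[.173],z=z,F=F,cams=('side',))
im=[]
for c,(x0,y0) in dict(side=(210,190),top=(225,180)).items():
    cr=cv2.resize(F[c]['color'][y0:y0+125,x0:x0+130],None,fx=3,fy=3,interpolation=cv2.INTER_CUBIC)
    for P,zz in((box(96,226,57,57),z),(box(20,76,81,81),z),(box(34,34,57,57,cy=-76),z),(box(124,244,12,12),0)):
        p=(proj(pts(P[[0,2,6,4]],.5935,-.0275,.1728,zz),F[c])-[x0,y0]+.5)*3;cv2.polylines(cr,[np.int32(p)],True,(0,0,255),1)
    im.append(cr)
cv2.imwrite('pics/p5.png',np.hstack(im))
E
```

```text
clock: 29.58
tcp_pos: [0.5941, -0.0282, 0.1517]
tool_rot: [-2.402, 2.024, -0.001]
ft_force: [0.4, 0.8, -1.0]
opening: 0.211
finger_force: 88.6
travel [-0.8  0.5  1.7] spin -0.1 or 179.9 | yawy -170.2 tilt [ 0.001 -0.   ] j7 -2.09 t 29.6
cover [ 0.5965 -0.0266] 10.1 [0.804]
```

View pics/p5.png

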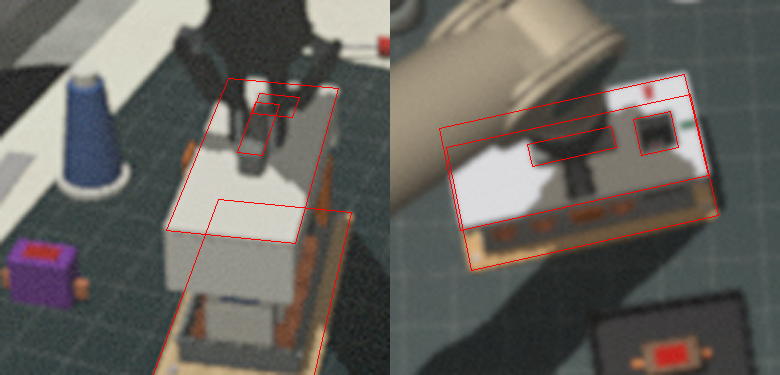

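```bash
python3 -m jog '{"travel":[[-0.8,0.5,10],[-0.8,0.5,20],[-0.8,0.5,28],[-0.8,0.5,34],[-0.8,0.5,40],[-0.8,0.5,46],[-0.8,0.5,51],[-0.8,0.5,55],[-0.8,0.5,58],[-0.8,0.5,60],[-0.8,0.5,60],[-0.8,0.5,60]],"spin":[0,0,0,0,0,0,0,0,0,0,0,0],"hand":[-1,-1,-1,-1,-1,-1,-1,-1,-1,-1,-1,-1]}' 110; python3 - <<'E'
from h import *
s=get_state();print(s['torque'])
plan(.5935,-.0275,.0767,-170.1)
E
```

```text
clock: 31.22
tcp_pos: [0.5932, -0.0273, 0.0913]
tool_rot: [-2.403, 2.024, -0.0]
ft_force: [-1.0, 0.1, -3.0]
opening: 0.207
finger_force: 112.0
[ 0.03362982  0.06798622 -0.01044919]
travel [ 0.2 -0.3 14.6] spin -0.1 or 179.9 | yawy -170.2 tilt [ 0. -0.] j7 -2.05 t 31.2
```

```bash
python3 -m jog '{"travel":[[0,0,3],[0,0,5],[0,0,7],[0,0,9],[0,0,11],[0,0,13],[0,0,14],[0,0,15],[0,0,15],[0,0,15]],"spin":[0,0,0,0,0,0,0,0,0,0],"hand":[-1,-1,-1,-1,-1,-1,-1,-1,-1,-1]}'; python3 - <<'E'
from h import *
s=get_state();print(s['torque'])
plan(.5935,-.0275,.0767,-170.1)
E
```

```text
clock: 32.48
tcp_pos: [0.5929, -0.027, 0.0767]
tool_rot: [-2.402, 2.024, 0.001]
ft_force: [-4.2, 1.7, 5.1]
opening: 0.201
finger_force: 113.2
[0.03269592 1.1832881  0.04109706]
travel [ 0.6 -0.5  0. ] spin -0.1 or 179.9 | yawy -170.2 tilt [-0.     0.001] j7 -2.04 t 32.5
```

```bash
python3 -m jog '{"travel":[[0,0,1],[0,0,1.5],[0,0,2],[0,0,2],[0,0,2]],"spin":[0,0,0,0,0],"hand":[-1,-1,-1,-1,-1]}'
```

```text
clock: 33.1
tcp_pos: [0.5929, -0.027, 0.0767]
tool_rot: [-2.401, 2.023, 0.002]
ft_force: [-7.8, 2.2, 19.6]
opening: 0.204
finger_force: 115.1
```

```bash
python3 -m jog '{"travel":[[0,0,0],[0,0,0],[0,0,0],[0,0,-30],[0,0,-80],[0,0,-120],[-60,-6,-120],[-120,-12,-120],[-180,-18,-120],[-240,-24,-120],[-300,-30,-120],[-365,-35,-120]],"spin":[0,0,0,0,0,0,-10,-20,-30,-40,-50,-60],"hand":[1,1,1,1,1,1,1,1,1,1,1,1]}' 60; python3 - <<'E'
from h import *
F={c:grab_frame(c) for c in('top','side')}
fit('cover','cover',(.5935,-.0275),[.173],z=.015,F=F)
fit('cover','cover',(.5935,-.0275),[.173],z=.022,F=F)
h=fit('handle','handle',(.5647,.3385),[-1.92],F=F)
plan(h[0],h[1],.1,np.degrees(h[2])+90)
I=cv2.resize(F['side']['color'][205:325,230:370],None,fx=3.4,fy=3.4,interpolation=cv2.INTER_CUBIC)
p=proj(pts(np.array([[0,-76,88.]])/1e3,.593,-.0275,.1728),F['top'])[0].round().astype(int);print(p)
J=cv2.resize(F['top']['color'][p[1]-17:p[1]+17,p[0]-17:p[0]+17],(408,408),interpolation=cv2.INTER_CUBIC)
cv2.imwrite('pics/p6.png',np.hstack([I[:408],J[:I.shape[0]]]))
E
```

```text
clock: 34.6
tcp_pos: [0.5658, 0.3377, 0.1942]
tool_rot: [-3.094, 0.543, -0.001]
ft_force: [0.8, 0.5, -0.1]
opening: 1.004
finger_force: 0.0
no cover side
cover [ 0.5963 -0.0279] 9.9 [0.902]
no cover side
cover [ 0.5948 -0.0284] 10.1 [0.9]
handle [0.5645 0.3393] -110.0 [0.839 0.884]
travel [-4.  -4.6 94.5] spin -90.4 or 89.6 | yawy -110.4 tilt [ 0.    -0.001] j7 -1.89 t 35.0
[314 229]
```

View pics/p6.png

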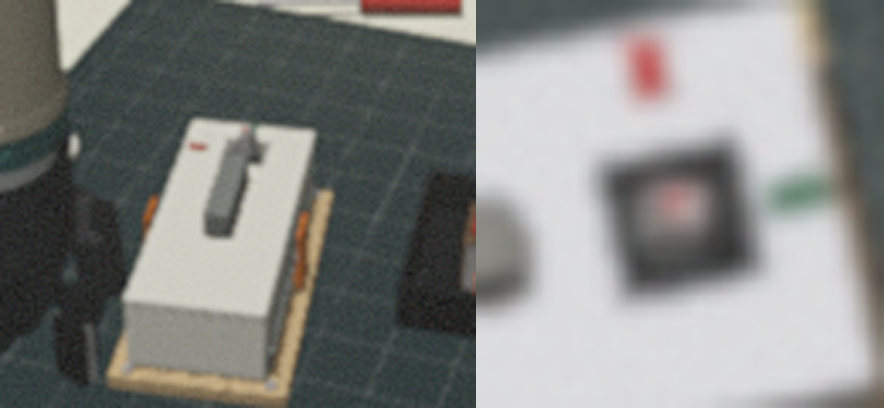

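```bash
python3 -m jog '{"travel":[[-4,-4.6,20],[-4,-4.6,40],[-4,-4.6,60],[-4,-4.6,80],[-4,-4.6,94],[-4,-4.6,94],[-4,-4.6,94],[-4,-4.6,94],[-4,-4.6,94],[-4,-4.6,94],[-4,-4.6,94],[-4,-4.6,94]],"spin":[-9,-18,-27,-36,-45,-54,-63,-72,-81,-90.4,-90.4,-90.4],"hand":[1,1,1,1,1,1,1,1,1,1,1,1]}'; python3 - <<'E'
from h import *
h=fit('handle','handle',(.5645,.339),[-1.92],cams=('side',))
plan(.5645,.339,.024,-20)
A=[];X=[]
for i in range(8):
    f=grab_frame('top');A.append(f['color'].astype(float))
a=np.mean(A,0);k=8;x0,y0=304,220
c=cv2.resize(a[y0:y0+20,x0:x0+20],None,fx=k,fy=k,interpolation=cv2.INTER_CUBIC)
red=np.clip(c[...,2]-c[...,:2].mean(-1)-15,0,None);g=c.mean(-1)
yy,xx=np.mgrid[:160,:160];U=lambda w:np.array([(xx*w).sum(),(yy*w).sum()])/w.sum()/k+[x0,y0]-.5+.5/k
ins=(np.hypot(xx-80,yy-76)<40)
st=np.clip(g-90,0,None)*ins
print('red',U(red*ins),'steel',U(st),'max red',red.max(), 'pred tip',proj(pts(np.array([[0,-76,93],[0,-76,75],[3.5,-76,93],[0,-76,57+15]])/1e3,.593,-.0275,.1728),f))
cv2.imwrite('pics/p7.png',np.clip(cv2.resize(c,None,fx=3,fy=3),0,255).astype(np.uint8))
E
```

```text
clock: 36.5
tcp_pos: [0.5641, 0.3405, 0.1003]
tool_rot: [2.574, 1.8, -0.0]
ft_force: [0.3, -0.1, -0.7]
opening: 1.0
finger_force: 0.0
handle [0.5642 0.3391] -110.2 [0.904]
travel [-1.6  1.3 76.2] spin 0.0 or -180.0 | yawy -20.0 tilt [ 0. -0.] j7 -0.55 t 36.6
red [313.20971881 228.28479793] steel [313.07608382 228.61555903] max red 26.616083872970194 pred tip [[313.50932042 228.57504931]
 [313.60420141 229.95493668]
 [313.23626994 227.37888791]
 [313.61982278 230.18212374]]
```

View pics/p7.png

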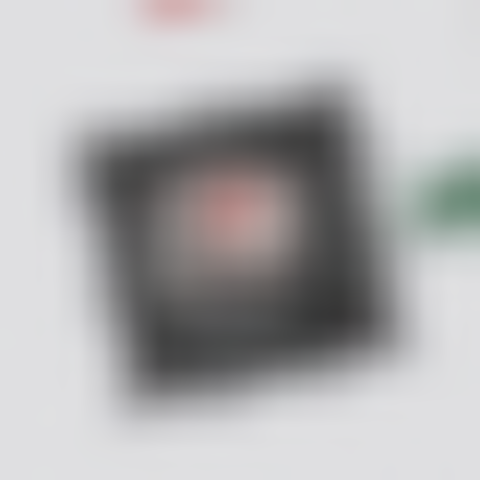

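```bash
python3 -m jog '{"travel":[[-1.6,1.3,30],[-1.6,1.3,60],[-1.6,1.3,76],[-1.6,1.3,76],[-1.6,1.3,76],[-1.6,1.3,76],[-1.6,1.3,76],[-1.6,1.3,76],[-1.6,1.3,76],[-1.6,1.3,50],[-1.6,1.3,0],[-1.6,1.3,-60]],"spin":[0,0,0,0,0,0,0,0,0,0,0,0],"hand":[1,1,1,-1,-1,-1,-1,-1,-1,-1,-1,-1]}' 60; python3 - <<'E'
from h import *
plan(.6064,-.1022,.16,91.3)
E
```

```text
clock: 38.5
tcp_pos: [0.5633, 0.3391, 0.1603]
tool_rot: [-2.571, -1.806, 0.005]
ft_force: [-0.1, 1.1, 0.3]
opening: 0.149
finger_force: 58.6
travel [-400.5  190.2    0.9] spin -111.1 or 68.9 | yawy -19.8 tilt [-0.003 -0.002] j7 -0.58 t 38.5
```

```bash
python3 -m jog '{"travel":[[-36,17,0],[-72,34,0],[-108,51,0],[-145,69,0],[-181,86,0],[-218,103,0],[-254,121,0],[-290,138,0],[-327,155,0],[-364,173,0],[-400.5,190,0],[-400.5,190,0]],"spin":[-10,-20,-30,-40,-50,-60,-70,-80,-90,-100,-110,-111],"hand":[-1,-1,-1,-1,-1,-1,-1,-1,-1,-1,-1,-1]}'; python3 - <<'E'
from h import *
s=get_state();print(np.round(s['joint_positions'],2))
plan(.6064,-.1022,.123,91.3)
x,y,z=s['tcp_pos'];F={c:grab_frame(c) for c in('top','side')}
im=[]
for c in F:
    g=proj(np.array([[.6064,-.1022,.12]]),F[c])[0].astype(int)-[30,25 if c=='side' else 30]
    cr=cv2.resize(F[c]['color'][g[1]:g[1]+60,g[0]:g[0]+60],None,fx=6.5,fy=6.5,interpolation=cv2.INTER_CUBIC)
    for P,q,zz in((box(62,14,47,47),(x,y,np.radians(1.3)),z-.024),(cyl(48,14,14),(x,y,0),z-.024),(box(12,12,88,88,cy=-76),(.5933,-.0278,.1728),0)):
        p=(proj(pts(P,*q,zz),F[c])-g+.5)*6.5;cv2.polylines(cr,[cv2.convexHull(np.int32(p))],True,(0,255,0),1)
    im.append(cr)
cv2.imwrite('pics/p8.png',np.hstack(im))
E
```

```text
clock: 40.0
tcp_pos: [0.6066, -0.1077, 0.1598]
tool_rot: [0.022, -3.141, 0.005]
ft_force: [0.2, -0.2, -0.9]
opening: 0.149
finger_force: 58.8
[ 0.2   0.66 -0.12  1.69  0.11  0.8   1.62]
travel [ 0.1  5.6 36.8] spin -0.5 or 179.5 | yawy 90.8 tilt [-0.001 -0.003] j7 1.62 t 40.0
```

View pics/p8.png

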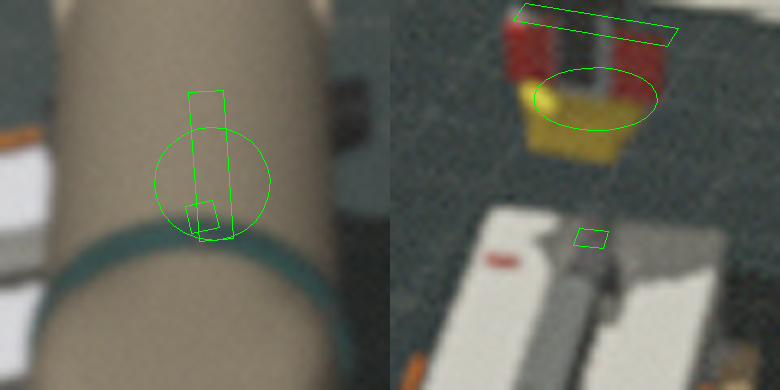

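```bash
python3 - <<'E'
from h import *
s=get_state();x,y,z=s['tcp_pos'];f=grab_frame('side')
hs=cv2.cvtColor(f['color'],cv2.COLOR_BGR2HSV)
g=proj(np.array([[.6064,-.1022,.12]]),f)[0].astype(int)-[30,25]
m=cv2.inRange(hs,(18,110,70),(38,255,255));m[:g[1]]=0;m[g[1]+32:]=0;m[:,:g[0]]=0;m[:,g[0]+60:]=0
yy,xx=np.nonzero(m);print('n',len(xx),xx.mean(),yy.mean(),xx.min(),xx.max(),yy.min(),yy.max())
M['hub']=[box(34,34,0,14),cyl(48,14,21)]
o=g-[50,50];k=(m[o[1]:o[1]+160,o[0]:o[0]+160]>0).astype(float)
# only rows below the lowest finger/bar edge: compare lower part via columns
for zz in(.022,.024,.026):
  def L(q):
    r=render('hub',(q[0],q[1],np.radians(.8)),f,o,160,z-zz); return -(np.minimum(r,k).sum()/np.maximum(r,k).sum())
  r=minimize(L,[x,y],method='Nelder-Mead',options=dict(initial_simplex=[[x,y],[x+.006,y],[x,y+.006]]));print(zz,r.x,r.fun,'tcp',x,y)
# spindle tip in saved side crop
I=cv2.imread('pics/p6.png')[:,:470];c=I[110:160,225:275].astype(float);red=np.clip(c[...,2]-c[...,:2].mean(-1)-12,0,None)
Y,X=np.mgrid[:50,:50];print('red tip',(X*red).sum()/red.sum()/3.4+225/3.4+230,(Y*red).sum()/red.sum()/3.4+110/3.4+205,red.max())
print(proj(np.array([[.6064,-.1022,.093],[.6099,-.1022,.093],[.6064,-.1022,.088]]),f))
E
```

```text
n 154 298.73376623376623 226.85714285714286 290 309 221 232
0.022 [ 0.60836005 -0.09375567] -0.5932216275392288 tcp 0.6068941965934381 -0.10188587710861029
0.024 [ 0.60992527 -0.09667458] -0.5960961420698101 tcp 0.6068941965934381 -0.10188587710861029
0.026 [ 0.61097622 -0.10158096] -0.5995865664964596 tcp 0.6068941965934381 -0.10188587710861029
red tip 301.87755464723654 242.9734612878384 15.0
[[301.43458147 242.6438607 ]
 [300.15969397 242.38938113]
 [301.43091661 244.26239206]]
```

```bash
python3 -m jog '{"travel":[[-0.3,2.8,10],[-0.3,2.8,20],[-0.3,2.8,30],[-0.3,2.8,36],[-0.3,2.8,39],[-0.3,2.8,42],[-0.3,2.8,44],[-0.3,2.8,44]],"spin":[0,0,0,0,0,0,0,0],"hand":[-1,-1,-1,-1,-1,-1,-1,-1]}';  python3 - <<'E'
from h import *
s=get_state();print(s['torque'])
plan(.6040,-.1022,.099,91.3)
E
```

```text
clock: 41.15
tcp_pos: [0.608, -0.0991, 0.1178]
tool_rot: [-0.032, 3.14, -0.0]
ft_force: [-2.1, 0.2, 8.9]
opening: 0.15
finger_force: 60.2
[0.05089758 0.66858351 0.03609263]
travel [ 4.1 -3.1 18.8] spin -0.1 or 179.9 | yawy 91.2 tilt [ 0.001 -0.   ] j7 1.6 t 41.1
```

```bash
python3 -m jog '{"travel":[[0,0,-5],[0,0,-8],[4,-3,-8],[4,-3,-8],[4,-3,-8],[4,-3,-3],[4,-3,0],[4,-3,2],[4,-3,4],[4,-3,5],[4,-3,5]],"spin":[0,0,0,0,0,0,0,0,0,0,0],"hand":[-1,-1,-1,-1,-1,-1,-1,-1,-1,-1,-1]}';  python3 - <<'E'
from h import *
s=get_state();print(s['torque'])
plan(.6040,-.1022,.099,91.3)
E
```

```text
clock: 42.52
tcp_pos: [0.6033, -0.1021, 0.1124]
tool_rot: [0.032, -3.141, 0.001]
ft_force: [-3.9, 0.4, 10.0]
opening: 0.15
finger_force: 60.5
[0.04899883 0.8640465  0.02880583]
travel [-0.7 -0.1 13.4] spin -0.1 or 179.9 | yawy 91.2 tilt [-0. -0.] j7 1.61 t 42.5
```

```bash
python3 -m jog '{"travel":[[1,0,0],[1.5,0,1],[1.5,0,2],[1.5,0,2],[1.5,0,2],[1.5,0,2]],"spin":[0,0,-3,-6,-8,-9],"hand":[-1,-1,-1,-1,-1,-1]}';  python3 - <<'E'
from h import *
s=get_state();print(s['torque'])
plan(.6040,-.1022,.099,91.3)
E
```

```text
clock: 43.28
tcp_pos: [0.6029, -0.1017, 0.112]
tool_rot: [-0.279, 3.127, -0.0]
ft_force: [-4.6, 0.9, 19.0]
opening: 0.152
finger_force: 61.7
[ 0.30156826  1.13984339 -0.07851944]
travel [-0.9 -0.7 13. ] spin 8.9 or -171.1 | yawy 100.2 tilt [ 0.002 -0.   ] j7 1.73 t 43.3
```

```bash
python3 -m jog '{"travel":[[0,0,-1],[0.5,0,-1],[0.5,0,-0.5],[0.5,0,0],[0.5,0,0],[0.5,0,0],[0.5,0,0],[0.5,0,0]],"spin":[3,6,9,11,13,15,17,18],"hand":[-1,-1,-1,-1,-1,-1,-1,-1]}';  python3 - <<'E'
from h import *
s=get_state();print(s['torque'])
plan(.6040,-.1022,.099,91.3)
E
```

```text
clock: 44.28
tcp_pos: [0.603, -0.1023, 0.1122]
tool_rot: [0.215, 3.131, -0.001]
ft_force: [-2.9, 1.3, 18.9]
opening: 0.152
finger_force: 61.6
[0.13018334 0.96327244 0.10311693]
travel [-1.   0.2 13.2] spin -9.2 or 170.8 | yawy 82.1 tilt [ 0.003 -0.001] j7 1.49 t 44.3
```

```bash
python3 -m jog '{"travel":[[0,0,-2],[2,0.3,-2],[2,0.3,-1],[2,0.3,0],[2,0.3,0],[2,0.3,0],[2,0.3,0],[2,0.3,0],[2,0.3,0]],"spin":[-3,-3,-3,-3,-6,-9,-12,-15,-16],"hand":[-1,-1,-1,-1,-1,-1,-1,-1,-1]}';  python3 - <<'E'
from h import *
s=get_state();print(s['torque'])
plan(.6040,-.1022,.099,91.3)
E
```

```text
clock: 45.4
tcp_pos: [0.602, -0.1015, 0.1117]
tool_rot: [-0.224, 3.128, -0.001]
ft_force: [-0.6, 0.3, 14.3]
opening: 0.151
finger_force: 61.1
[ 0.05068677  0.22554502 -0.07277746]
travel [-1.8 -1.  12.7] spin 6.9 or -173.1 | yawy 98.2 tilt [ 0.005 -0.   ] j7 1.7 t 45.4
```

```bash
python3 -m jog '{"travel":[[0.5,0,0],[0.5,0,0],[0.5,0,0],[0.5,0,0.5],[0.5,0,0.5],[0.5,0,0.5]],"spin":[0,-2,-4,-6,-8,-8],"hand":[-1,-1,-1,-1,-1,-1]}';  python3 - <<'E'
from h import *
s=get_state();print(s['torque'])
plan(.6040,-.1022,.099,91.3)
E
```

```text
clock: 46.15
tcp_pos: [0.6019, -0.1018, 0.1115]
tool_rot: [-0.44, 3.105, -0.002]
ft_force: [-0.6, 1.2, 15.6]
opening: 0.15
finger_force: 61.3
[ 0.01816767  0.17660537 -0.05555985]
travel [-1.8 -1.  12.5] spin 14.8 or -165.2 | yawy 106.1 tilt [ 0.006 -0.001] j7 1.8 t 46.1
```

```bash
python3 -m jog '{"travel":[[0,0,-20],[0,0,-50],[50,0,-50],[100,0,-50],[150,0,-50],[150,0,-50],[150,0,-50]],"spin":[0,0,5,10,15,15,15],"hand":[-1,-1,-1,-1,-1,-1,-1]}';  python3 - <<'E'
from h import *
out=[]
for c,(w,h) in dict(top=(24,24),side=(24,24)).items():
    a=0
    for i in range(6): f=grab_frame(c);a=a+f['color'].astype(float)/6
    p=proj(np.array([[.6055,-.1022,.085]]),f)[0];print(c,p,proj(np.array([[.6055,-.1022,.093],[.6055,-.1022,.075]]),f))
    x0,y0=np.round(p).astype(int)-12;print(x0,y0)
    out.append(np.clip(cv2.resize(a[y0:y0+24,x0:x0+24],(396,396),interpolation=cv2.INTER_CUBIC),0,255))
    cv2.imwrite(f'pics/{c}9.png',a.astype(np.uint8))
cv2.imwrite('pics/p9.png',np.hstack(out))
E
```

```text
clock: 47.02
tcp_pos: [0.456, -0.1434, 0.1589]
tool_rot: [-0.032, 3.14, -0.0]
ft_force: [-0.3, -0.2, -0.8]
opening: 0.151
finger_force: 59.4
top [313.50112215 229.39264817] [[313.4584668  228.77668627]
 [313.55388506 230.15456783]]
302 217
side [301.75569633 245.29581393] [[301.76272797 242.70936184]
 [301.74697726 248.50295669]]
290 233[ WARN:0@7.132] global loadsave.cpp:1063 imwrite_ Unsupported depth image for selected encoder is fallbacked to CV_8U.
```

View pics/p9.png

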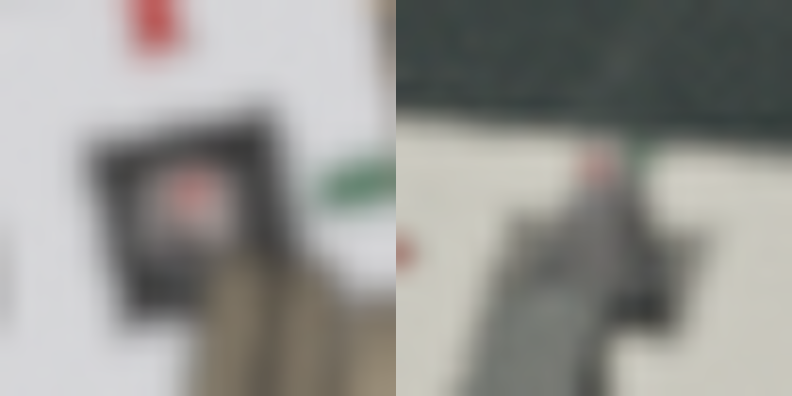

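```bash
python3 - <<'E'
from h import *
plan(.602,-.1008,.125,97)
E
```

```text
travel [-147.6   39.5   33.7] spin -5.8 or 174.2 | yawy 91.2 tilt [0. 0.] j7 1.71 t 47.6
```

```bash
python3 -m jog '{"travel":[[-50,13,0],[-100,26,0],[-147.6,39.5,0],[-147.6,39.5,0],[-147.6,39.5,0],[-147.6,39.5,15],[-147.6,39.5,25],[-147.6,39.5,33],[-147.6,39.5,33],[-147.6,39.5,33]],"spin":[-6,-6,-6,-6,-6,-6,-6,-6,-6,-6],"hand":[-1,-1,-1,-1,-1,-1,-1,-1,-1,-1]}';  python3 - <<'E'
from h import *
plan(.602,-.1008,.110,97)
E
```

```text
clock: 48.88
tcp_pos: [0.6021, -0.1009, 0.1259]
tool_rot: [-0.197, 3.135, -0.0]
ft_force: [0.2, 0.5, -1.3]
opening: 0.15
finger_force: 59.5
travel [ 0.1  0.1 15.9] spin 0.2 or -179.8 | yawy 97.2 tilt [ 0. -0.] j7 1.68 t 48.9
```

```bash
python3 -m jog '{"travel":[[0,0,6],[0,0,10],[0,0,12],[0,0,14],[0,0,15],[0,0,16],[0,0,16],[0,0,16]],"spin":[0,0,0,0,0,0,0,0],"hand":[-1,-1,-1,-1,-1,-1,-1,-1]}';  python3 - <<'E'
from h import *
print(get_state()['torque'])
plan(.602,-.1008,.110,97)
E
```

```text
clock: 49.88
tcp_pos: [0.6014, -0.1016, 0.1096]
tool_rot: [0.196, -3.135, 0.001]
ft_force: [-2.2, -2.2, 1.4]
opening: 0.152
finger_force: 59.8
[-0.56366353  0.43262844  0.0030167 ]
travel [-0.6  0.7 -0.4] spin 0.1 or -179.9 | yawy 97.1 tilt [-0.001 -0.001] j7 1.68 t 49.9
```

```bash
python3 -m jog '{"travel":[[0.8,-0.8,1],[0.8,-0.8,3],[0.8,-0.8,4],[0.8,-0.8,5],[0.8,-0.8,5],[0.8,-0.8,5]],"spin":[0,0,0,0,0,0],"hand":[-1,-1,-1,-1,-1,-1]}';  python3 - <<'E'
from h import *
print(get_state()['torque'])
plan(.602,-.1008,.110,97)
E
```

```text
clock: 50.62
tcp_pos: [0.6013, -0.1017, 0.1047]
tool_rot: [-0.197, 3.135, 0.0]
ft_force: [-1.3, -1.6, 3.1]
opening: 0.147
finger_force: 59.9
[-0.28835019  0.2389074  -0.03934847]
travel [-0.8  0.8 -5.3] spin 0.2 or -179.8 | yawy 97.2 tilt [0. 0.] j7 1.68 t 50.6
```

Sliding on. Go down to the collar.

```bash
python3 -m jog '{"travel":[[0.3,-0.3,2],[0.5,-0.4,3.5],[0.5,-0.4,5],[0.5,-0.4,6],[0.5,-0.4,7],[0.5,-0.4,7]],"spin":[0,0,0,0,0,0],"hand":[-1,-1,-1,-1,-1,-1]}';  python3 - <<'E'
from h import *
print(get_state()['torque'])
plan(.602,-.1008,.110,97)
E
```

```text
clock: 51.38
tcp_pos: [0.6014, -0.1018, 0.1]
tool_rot: [-0.197, 3.134, -0.0]
ft_force: [-4.2, 0.2, 18.6]
opening: 0.15
finger_force: 62.3
[ 0.10841927  1.16252083 -0.02845493]
travel [ -0.7   0.9 -10. ] spin 0.2 or -179.8 | yawy 97.2 tilt [0.002 0.   ] j7 1.68 t 51.4
```

```bash
python3 -m jog '{"travel":[[0,0,-1],[0,0.3,-1],[-0.05,0.6,-1],[-0.1,0.8,-1],[-0.2,1.1,-1],[-0.3,1.4,-1],[-0.4,1.6,-1],[-0.6,1.8,-1],[-0.75,2.1,-1],[-0.95,2.3,-1],[-1.1,2.5,-1],[-1.1,2.5,-1]],"spin":[0,5,10,15,20,25,30,35,40,45,50,50],"hand":[-1,-1,-1,-1,-1,-1,-1,-1,-1,-1,-1,-1]}' 80;  python3 - <<'E'
from h import *
print(get_state()['torque'])
plan(.602,-.1008,.110,9.9)
E
```

```text
clock: 52.88
tcp_pos: [0.6023, -0.1001, 0.1001]
tool_rot: [1.147, 2.922, -0.0]
ft_force: [-1.8, -1.2, 12.1]
opening: 0.145
finger_force: 81.0
[-0.24205173  0.72869295 -0.02421563]
travel [-0.3 -0.7 -9.9] spin 37.2 or -142.8 | yawy 47.1 tilt [ 0.002 -0.001] j7 1.04 t 52.9
```

```bash
python3 -m jog '{"travel":[[0,0.3,0],[-0.05,0.6,0],[-0.1,0.8,0],[-0.2,1.1,0],[-0.3,1.4,0],[-0.4,1.6,0],[-0.6,1.8,0],[-0.7,2,0],[-0.75,2.1,0],[-0.8,2.2,0],[-0.8,2.2,0]],"spin":[5,10,15,20,25,30,35,38,40,43,43],"hand":[-1,-1,-1,-1,-1,-1,-1,-1,-1,-1,-1]}';  python3 - <<'E'
from h import *
print(get_state()['torque'])
plan(.602,-.1008,.110,9.9)
E
```

```text
clock: 54.25
tcp_pos: [0.6039, -0.099, 0.1001]
tool_rot: [2.138, 2.3, 0.0]
ft_force: [-4.1, 0.7, 13.6]
opening: 0.145
finger_force: 81.2
[-0.13614063  0.95740366  0.04383879]
travel [-1.7 -2.  -9.9] spin -5.7 or 174.3 | yawy 4.2 tilt [ 0.001 -0.001] j7 0.49 t 54.2
```

```bash
python3 -m jog '{"travel":[[0,0.1,0],[0,0.3,0],[-0.05,0.4,0],[-0.05,0.4,0],[-0.05,0.4,0]],"spin":[2,4,6,7,7],"hand":[-1,-1,-1,-1,-1]}';  python3 - <<'E'
from h import *
print(get_state()['torque'])
plan(.602,-.1008,.110,9.9)
E
```

```text
clock: 54.88
tcp_pos: [0.604, -0.0988, 0.1001]
tool_rot: [2.273, 2.168, -0.0]
ft_force: [-4.3, -0.3, 13.1]
opening: 0.144
finger_force: 81.3
[-0.11177627  1.03933781  0.42052322]
travel [-2.1 -1.9 -9.9] spin -12.6 or 167.4 | yawy -2.7 tilt [ 0. -0.] j7 0.4 t 54.9
```

```bash
python3 -m jog '{"travel":[[0,0,1],[0,0,1],[0,0,0.5],[0,0,0],[0,0,0],[0,0,-20],[0,0,-60],[0,-40,-100],[0,-90,-130],[0,-140,-130],[0,-180,-130],[0,-180,-130]],"spin":[0,0,-3,-3,-3,-3,-3,-3,-3,-3,-3,-3],"hand":[-1,-1,-1,1,1,1,1,1,1,1,1,1]}';  python3 - <<'E'
from h import *
F={c:grab_frame(c) for c in('top','side')}
for z in(.075,.080):fit('handle','handle',(.6055,-.1015),[-1.4],z=z,F=F)
im=[]
for c in F:
    g=proj(np.array([[.6055,-.1015,.09]]),F[c])[0].astype(int)-[45,40]
    cr=cv2.resize(F[c]['color'][g[1]:g[1]+100,g[0]:g[0]+90],None,fx=4.4,fy=4.4,interpolation=cv2.INTER_CUBIC)
    for P in(box(62,14,47,47),):
        p=(proj(pts(P,.6055,-.1015,np.radians(-80),.075),F[c])-g+.5)*4.4;cv2.polylines(cr,[cv2.convexHull(np.int32(p))],True,(0,255,0),1)
    im.append(cr)
cv2.imwrite('pics/p10.png',np.hstack(im))
E
```

```text
clock: 56.38
tcp_pos: [0.4212, -0.0892, 0.2286]
tool_rot: [-2.217, -2.222, 0.001]
ft_force: [0.6, -1.1, 0.9]
opening: 0.999
finger_force: 0.0
handle [ 0.605  -0.1016] -85.5 [0.925 0.775]
handle [ 0.6042 -0.1014] -89.4 [0.941 0.726]
```

View pics/p10.png

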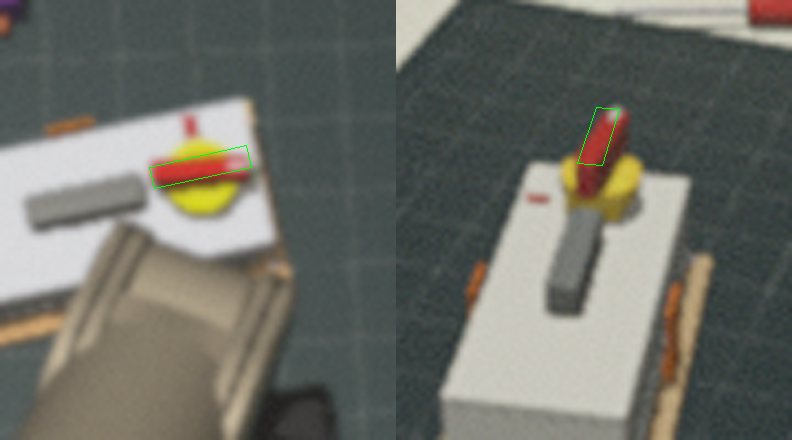

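```bash
python3 - <<'E'
from h import *
plan(.605,-.1016,.14,0)
E
```

```text
travel [-12.4 179.6  88.6] spin 0.2 or -179.8 | yawy 0.2 tilt [ 0.    -0.001] j7 0.4 t 56.7
```

```bash
python3 -m jog '{"travel":[[-4,60,0],[-8,120,0],[-12.4,180,0],[-12.4,180,0],[-12.4,180,50],[-12.4,180,80],[-12.4,180,95],[-12.4,180,100],[-12.4,180,104],[-12.4,180,107],[-12.4,180,108],[-12.4,180,108]],"spin":[0,0,0,0,0,0,0,0,0,0,0,0],"hand":[-1,-1,-1,-1,-1,-1,-1,-1,-1,-1,-1,-1]}' 30
```

```text
clock: 58.18
tcp_pos: [0.605, -0.1017, 0.1221]
tool_rot: [2.217, 2.224, 0.002]
ft_force: [-1.5, 0.1, 5.5]
opening: -0.002
finger_force: 2.4
```

```bash
python3 -m jog '{"travel":[[0,0,-20],[0,0,-60],[0,0,-110],[0,-60,-110],[0,-120,-110],[0,-160,-110],[0,-160,-110],[0,-160,-110]],"spin":[0,0,0,0,0,0,0,0],"hand":[-1,-1,-1,-1,-1,-1,-1,-1]}'; python3 - <<'E'
from h import *
F={c:grab_frame(c) for c in('top','side')}
fit('handle','handle',(.6055,-.1015),[-1.45],z=.075,F=F)
for n in('thread_cone','paint_jar','tape_roll','screwdriver','blown1','link1','cover'):
    print(n,[([round(float(v)) for v in d['position']],round(float(d['confidence']),2)) for d in search_frame('side',n)])
print(sign_off())
E
```

```text
clock: 59.18
tcp_pos: [0.4456, -0.1021, 0.2314]
tool_rot: [2.216, 2.224, 0.003]
ft_force: [-0.2, -0.1, 0.4]
opening: -0.001
finger_force: 0.0
handle [ 0.606  -0.1036] -87.0 [0.626 0.889]
thread_cone [([240, 239], 0.71)]
paint_jar [([191, 307], 0.58), ([309, 315], 0.52), ([302, 239], 0.29)]
tape_roll [([188, 375], 0.59), ([239, 238], 0.46)]
screwdriver []
blown1 [([371, 276], 0.62), ([227, 285], 0.59), ([301, 239], 0.5)]
link1 []
cover [([413, 193], 0.84), ([293, 282], 0.82), ([304, 238], 0.72)]
the job is handed in; nothing more can be done
None
```

The job is handed in (no verdict came back): the one blown link is in the scrap tray, both new links are seated in ways 2 and 4, the cover is pressed down to its home height, and the handle is fully down on the spindle, pointer on the mark's side, and turned clockwise to the ON stop.

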